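# Prime the wash pump and shut its splash guard

### The job

Prime the analyser's wash pump: push the slanted pump's blue plunger head down until you feel it firmly against its stop, without forcing it, hold it there for a second, and let it rise all the way back up. Then push the splash guard's door shut until it clicks past its catch and sits fully closed. Leave the tube rack, the bottle and the tip box where they stand.

Things in the scene. Friction and masses are not known exactly. Their poses are not given: they have to be found in the camera images.
- pump_station: white base plate 250 x 222 x 15 mm, fixed to the bench, ringed by a smoked splash guard, open on top, 125 mm high: 6 mm walls at x = +117, x = -117, y = +100 mm and a hinged door on the -y side. Inside, a white pump barrel leans 20 degrees towards the station's -x: its axis is (-0.342, 0, 0.940) in this frame. Origin: centre of the underside, z up
- plunger: blue round head, 46 mm across, 14 mm thick, on a 16 mm steel stem sliding into the barrel. Origin: centre of its flat upper face; at rest (-18, 0, 172) mm in the station's frame. Body axes are parallel to the station's, but the face is square to the slanted pump axis and it moves along (0.342, 0, -0.940) when pressed. Its spring pushes back with 3 N at the top, up to 8 N lower down
- pump_collar (a point): centre of the metal collar (62 mm across) at the barrel's mouth, on the pump axis, 50 mm below the resting head's face. The plunger's stop is hidden in the barrel and met after 11 to 29 mm of travel, differently each time. It has a rubber buffer: about 3 N per mm more for 5 mm, then hard. 5 to 12 N over the spring seats the plunger; over 30 N is forcing it
- guard_door (a joint): 0 = shut, grows as the door swings outward (counter-clockwise from above) to 1.5 rad. Smoked panel in a black frame, 8 mm thick, 213 mm from hinge to free edge, 18 to 124 mm above the bench; stays where it is left. In the last 0.09 rad a sprung brass roller at the free edge resists (5 to 10 N), then below about 0.04 rad snaps the door home
- door_pad (a point): centre of the orange push pad (45 mm wide, 70 mm high) on the door's outer face, 165 mm from the hinge, 90 mm above the bench, near the free edge. Its axes turn with the door: -y points out of the door's outer face, -x along the door to its free edge; with the door shut they are the station's axes
- door_hinge (a point): point on the door's hinge axis, 90 mm above the bench, at (115, -100) mm in the station's frame
- tube_rack: white rack 200 x 62 mm with two rows of capped sample tubes, 100 mm high, loose, on the station's +y side. Origin: centre of the underside
- reagent_bottle: white bottle with a red cap, 60 mm across, 130 mm high, loose, on the door's side of the station. Origin: centre of the underside
- tip_box: blue box with a clear lid, 82 x 122 mm, 60 mm high, loose, behind the station. Origin: centre of the underside

How it is judged:
On the way, in this order (a step that is already met when the one before it is completed fails the run):
1. the plunger is pressed onto its stop (over 3 N on the stop) and held there for 0.8 s, the door still open (contact force between plunger and pump_station above 3 N and value of joint guard_door above 0.2 rad), for 0.8 s.
2. the plunger has risen back to within 2 mm of the top (z of plunger in the frame of pump_station above 0.1698 m), for 0.2 s.
3. the door is shut past its catch (value of joint guard_door below 0.02 rad), for 0.2 s.
At the end, for the whole second after the job is handed in: the door rests within 0.02 rad of shut, past its catch; the plunger is back within 2 mm of its top; rack, bottle and tip box are within 30 mm of where they stood (value of joint guard_door below 0.02 rad and z of plunger in the frame of pump_station above 0.1698 m and distance of each of tube_rack, reagent_bottle, tip_box from where it was at the start of the episode below 0.03 m); the robot touches nothing.
It fails at once if the plunger is forced: more than 30 N on it (contact force between plunger and the fingers above 30 N or contact force between plunger and the arm above 30 N).
It fails at once if a bystander is pushed more than 30 mm or tipped over (distance of any of tube_rack, reagent_bottle, tip_box from where it was at the start of the episode above 0.03 m or angle between any of tube_rack, reagent_bottle, tip_box's own z axis and vertical above 0.4 rad).
It also fails if it takes over 51 s, if anything falls off the work surface, if the arm or the gripper's body presses on something with over 40 N, if the wrist force passes 120 N, or if a joint passes its speed limit or range.

### The arm

A 7-joint arm with a two-finger parallel gripper is mounted at the origin on the work surface. World frame = base frame: x ahead of the robot, y to its left, z up, the work surface at z = 0. Lengths are in m, angles in rad, forces in N, time in s.
With the tool pointing down it reaches from about 0.4 to 0.9 m from the base axis. Payload 5.6 kg.
Tool frame: the origin (TCP) lies midway between the tips of the shut fingers; the grasp point (between the pads) lies 19 mm behind it; z points along the fingers, y is the line along which they close (so a half turn about z gives the same grasp; the last joint's range is limited). The gripper opens to 92 mm and grips with 3 to 60 N. Pads are 20 mm wide; open, the fingers measure 128 mm over their backs; the gripper's body (75 mm by 189 mm) begins 69 mm behind the grasp point.
Start: joints at [-1.26, 0.468, -0.012, 1.603, 0.006, 1.071, -0.056], TCP at [0.225, 0.61, 0.215] pointing down, gripper open.
Joint ranges: [-2.53, 2.53], [-0.31, 2.02], [-1.57, 1.55], [0.28, 2.44], [-1.29, 4.43], [0.15, 1.84], [-2.92, 2.92]. Speed limits (rad/s): [2.57, 2.57, 3.14, 3.14, 3.14, 3.14, 3.14].

### API

Orientations are given as a 3x3 rotation matrix whose columns are the frame's x, y, z axes.
In Python, from station import env, effector, solver, viewer, workorder, search_frame, tip_of gives the robot as it stands. Calls block until the motion is done:
- env.reach(position, orientation): joint-space move of the TCP to a pose.
- env.movel(position, frame=None, rate=0.15): straight line of the TCP; frame=None keeps the orientation; rate is the mean speed in m/s.
- env.goto_joints(angles): joint-space move.
- effector.release() and effector.grasp(squeeze=None): open the fingers fully, or close them until they stop; squeeze is the grip in N (None keeps the last).
- env.pause(seconds).
- solver.inverse_kinematics(position, orientation): joint angles nearest the present ones, or None.
- env.sense(): the state.
- viewer.read_camera(name): name is "scene" or "top" or "wrist"; returns (picture, depth): 480x640x3 uint8, red, green, blue; 480x640 float32, m along the optical axis (not along the pixel's ray), 0 where there is no reading.
- viewer.camera_info(name): a dict with "intrinsics" (3x3 intrinsics, pixels), "dist_coeffs" ([k1, k2, p1, p2, k3] as OpenCV has them; the pictures are not rectified), "eye" and "rotation" of the camera in the world; the wrist camera has in their place "T_tool_cam" (4x4, takes a point from camera to tool coordinates, whose origin is the TCP and whose axes are the flange's). Camera axes: x right, y up, looking along -z (the intrinsics and any distortion apply to the point x, -y, -z); pixel columns grow to the right and rows downward; lengths in m; the calibration is good to about 2 mm. A picture is of the moment at which its call begins: read the wrist's pose just before it. camera_info takes no time and is no camera call.
A pose or a line that the arm cannot do raises env.PlanningError and nothing moves.
- workorder.finish_job(): hands the job in; it is judged then, once.
Trained networks look in the newest picture that a camera, given by its name, has taken for a name from the list of things; names that differ only in an ending like _2 or _b are one class to them, and where a whole thing is asked for, a point or a joint stands for the part that bears it (a point fixed in the world has none). Each returns a list of dicts, best first, with "score" (0 to 1); they miss things now and then, are a little off and sometimes report something else, mostly with a low value. They report only what shows in the picture. A call takes as long as a camera call.
- search_frame(camera, name): "at" ([x, y, z] in m, in world coordinates, good to about 4 mm: the middle of the surface that is visible of it).
- tip_of(camera, name): "at" ([x, y, z] in m, in world coordinates, good to about 4 mm: a listed point, or the origin of a listed thing).
The state is a dict: "t": time; "joint_positions": joint angles; "joint_velocities": joint speeds; "tau": joint torques, N m; "ee_pos": TCP position; "tcp_rot": TCP orientation; "wrist_force": force on the tool from outside, world axes, zero at the start; "moment": the same for the moment, N m; "gripper_width": finger opening in m; "grasp_force": force on a finger pad.
Only numpy, scipy, OpenCV 4.12 (cv2) and the standard library are available. Lean on these libraries where they do the work, as an engineer would, in place of code of your own. Each camera call takes 0.05 s, during which the arm holds its last target. There are 200 camera calls.

## Working session

There is one attempt and no reset: what is moved stays moved. The work goes in short steps, each a Python script; the robot and the scene stay as the last script left them, time stands still between calls to the robot, and variables do not carry over. Pictures are saved under pics/ and viewed, at most 10 in all, crops included, and the job is handed in when it is done.

```bash
ls; mkdir -p pics; python3 - <<'E'
from station import env, effector, solver, viewer, workorder, search_frame, tip_of
import cv2, numpy as np
for c in ("scene","top"):
    p,d=viewer.read_camera(c); cv2.imwrite(f"pics/{c}0.png",p[:,:,::-1]); np.savez(f"{c}0.npz",p=p,d=d)
    i=viewer.camera_info(c); print(c,np.round(i["eye"],3),np.round(i["rotation"],3).tolist(),np.round(i["intrinsics"],1).tolist(),i["dist_coeffs"])
    for n in ("pump_station","plunger","pump_collar","door_pad","door_hinge","tube_rack","reagent_bottle","tip_box"):
        print(n,[(np.round(r["at"],4).tolist(),round(r["score"],2)) for r in tip_of(c,n)[:2]])
print(viewer.camera_info("wrist")); s=env.sense(); print(s["t"],s["wrist_force"],s["tcp_rot"])
E
```

```text
pics
scene [1.233 0.195 1.025] [[-0.254, -0.776, 0.577], [0.967, -0.198, 0.159], [-0.009, 0.598, 0.801]] [[513.7, 0.0, 317.5], [0.0, 513.7, 243.7], [0.0, 0.0, 1.0]] [-0.01123206  0.          0.          0.          0.        ]
pump_station [([0.5529, 0.0314, -0.0023], 0.69), ([0.7535, 0.0609, 0.0006], 0.37)]
plunger [([0.5349, 0.0322, 0.1733], 0.86), ([0.7544, 0.0576, 0.0005], 0.59)]
pump_collar [([0.5544, 0.0321, 0.1242], 0.89)]
door_pad [([0.5502, -0.1709, 0.0894], 0.87)]
door_hinge [([0.6683, -0.0657, 0.0871], 0.76)]
tube_rack [([0.555, 0.2125, -0.0006], 0.79)]
reagent_bottle [([0.506, -0.3991, 0.0001], 0.88)]
tip_box [([0.7537, 0.0598, -0.0018], 0.91)]
top [0.512 0.017 1.2  ] [[-0.022, 0.996, -0.086], [-0.999, -0.024, -0.024], [-0.026, 0.086, 0.996]] [[550.6, 0.0, 322.4], [0.0, 550.6, 249.5], [0.0, 0.0, 1.0]] [-0.08311274  0.          0.          0.          0.        ]
pump_station [([0.755, 0.0686, 0.0021], 0.66), ([0.5492, 0.0374, 0.0009], 0.58)]
plunger []
pump_collar [([0.5494, 0.0309, 0.1208], 0.66), ([0.6666, -0.0633, 0.0887], 0.26)]
door_pad [([0.5477, -0.167, 0.0877], 0.
[... 371 characters left out ...]
2741],
       [  0.        ,   0.        ,   1.        ]]), 'dist_coeffs': array([-0.06970563,  0.        ,  0.        ,  0.        ,  0.        ]), 'T_tool_cam': array([[ 9.38787989e-04,  9.60041918e-01,  2.79854665e-01,
         7.83417126e-02],
       [ 9.99999352e-01, -1.08141030e-03,  3.55226650e-04,
        -1.06795862e-03],
       [ 6.43670191e-04,  2.79854151e-01, -9.60042312e-01,
        -1.69792641e-01],
       [ 0.00000000e+00,  0.00000000e+00,  0.00000000e+00,
         1.00000000e+00]])}
0.9 [ 0.05148494 -0.38041713 -0.97014333] [[-9.38038785e-01  3.46530280e-01  4.30973090e-05]
 [ 3.46530283e-01  9.38038783e-01  6.72225581e-05]
 [-1.71322954e-05  7.79918895e-05 -9.99999997e-01]]
```

View pics/scene0.png

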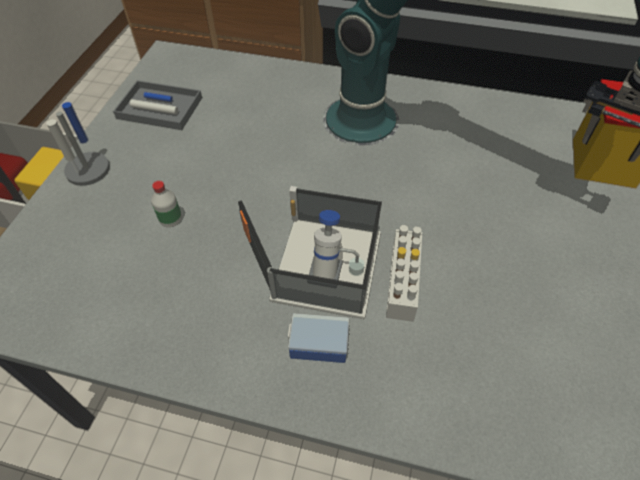

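View pics/top0.png

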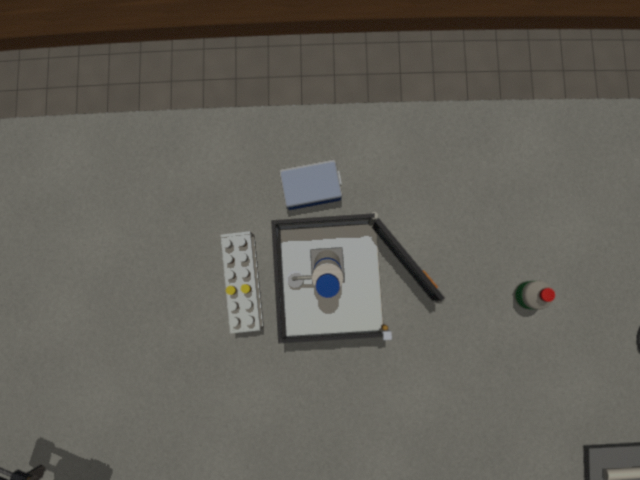

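The scene shows the door about 40° open with its orange pad at (245,222) and the blue head at (330,217). In the top view the head is at (328,285), the hinge at (376,217) and the bottle at (540,295), well clear of the door. Next I'll measure yaw and head position from depth and colour.

```bash
cat > h.py <<'E'
import numpy as np, cv2
from station import env, effector, solver, viewer, workorder, search_frame, tip_of
def cloud(d,K,dist,eye,R):
    v,u=np.nonzero(d>0); z=d[v,u]
    n=cv2.undistortPoints(np.c_[u,v].astype(np.float64)[:,None],np.array(K),np.array(dist))[:,0]
    c=np.c_[n[:,0]*z,-n[:,1]*z,-z]
    return u,v,c@np.array(R).T+eye
E
python3 - <<'E'
from h import *
for c in ("scene","top"):
    f=np.load(c+"0.npz"); i=viewer.camera_info(c)
    u,v,P=cloud(f["d"],i["intrinsics"],i["dist_coeffs"],i["eye"],i["rotation"]); col=f["p"][v,u].astype(int)
    box=(abs(P[:,0]-.55)<.16)&(abs(P[:,1]-.03)<.16)
    b=box&(col[:,2]>col[:,0]+50)&(P[:,2]>.15)
    print(c,"blue",b.sum(),P[b].mean(0).round(4),P[b].min(0).round(4),P[b].max(0).round(4))
    for lo,hi in((.112,.135),):
        w=box&(P[:,2]>lo)&(P[:,2]<hi); Q=P[w]
        print("z med",np.median(Q[:,2]))
        H=np.array([.668,-.0635])
        for nm,m in(("x+",(abs(Q[:,0]-.668)<.015)&(Q[:,1]>-.05)&(Q[:,1]<.12)),("x-",(abs(Q[:,0]-.434)<.015)&(Q[:,1]>-.05)&(Q[:,1]<.12)),("y+",(abs(Q[:,1]-.134)<.015)&(abs(Q[:,0]-.55)<.1))):
            q=Q[m][:,:2]
            if len(q)>8:
                l=cv2.fitLine(q.astype(np.float32),cv2.DIST_HUBER,0,.01,.01).ravel(); print(nm,len(q),l.round(4),np.degrees(np.arctan2(l[1],l[0])).round(2))
        D=P[(P[:,2]>.112)&(P[:,2]<.135)&(P[:,0]<.665)&(P[:,0]>.48)&(P[:,1]<-.075)&(P[:,1]>-.26)][:,:2]
        if len(D)>8:
            l=cv2.fitLine(D.astype(np.float32),cv2.DIST_HUBER,0,.01,.01).ravel();print("door",len(D),l.round(4),np.degrees(np.arctan2(-l[1],-l[0])).round(2),D.min(0),D.max(0))
E
```

```text
scene blue 223 [0.5419 0.0316 0.1718] [0.5167 0.0095 0.1628] [0.5613 0.0521 0.1803]
z med 0.12391597521467634
x+ 497 [ 0.038  -0.9993  0.6726  0.0273] -87.82
x- 418 [ 0.0456 -0.999   0.4377  0.0429] -87.38
y+ 275 [0.9991 0.0434 0.5753 0.1323] 2.49
door 378 [ 0.7859  0.6184  0.5964 -0.1242] -141.8 [ 0.50332687 -0.19570692] [ 0.6646476  -0.07561401]
top blue 403 [0.5336 0.0336 0.171 ] [0.5138 0.0133 0.1607] [0.5549 0.0545 0.1825]
z med 0.12437836494899135
x+ 386 [ 0.0412 -0.9992  0.6668  0.0354] -87.64
x- 375 [ 0.0421 -0.9991  0.4327  0.0353] -87.59
y+ 445 [0.9992 0.0404 0.5492 0.1339] 2.32
door 584 [ 0.791   0.6119  0.5829 -0.1276] -142.28 [ 0.49899687 -0.19260442] [ 0.65713983 -0.07608582]
```

```bash
cat >> h.py <<'E'
yaw=np.radians(2.4); cy,sy=np.cos(yaw),np.sin(yaw)
Rs=np.array([[cy,-sy,0],[sy,cy,0],[0,0,1.]]); Os=np.array([.551,.0335,0])
W=lambda p:Os+Rs@np.array(p,float)
ax=Rs@np.array([np.sin(np.radians(20)),0,-np.cos(np.radians(20))])
head=W([-.018,0,.172])
E
python3 - <<'E'
from h import *
print(head)
cand=[]
for s in(1,-1):
  for yv in (Rs[:,1],np.cross(ax,Rs[:,1])):
    y=s*yv; R=np.c_[np.cross(y,ax),y,ax]
    q=[solver.inverse_kinematics(head+k*ax,R) for k in(-.12,0,.034)]
    print(s,[None if a is None else np.round(a,2).tolist() for a in q])
    if all(a is not None for a in q): cand.append((max(abs(np.array(q[0])-env.sense()["joint_positions"])),R))
R=min(cand,key=lambda c:c[0])[1]; np.save("Rp.npy",R); print(R.round(3))
effector.grasp(10)
p=np.array(env.sense()["ee_pos"]); p[2]=.33; env.movel(p,rate=.25)
env.reach(head-.12*ax,R)
env.pause(.2)
s=env.sense();print(s["t"],s["ee_pos"],s["wrist_force"],s["gripper_width"])
ps,Rt=np.array(s["ee_pos"]),np.array(s["tcp_rot"])
p,d=viewer.read_camera("wrist");cv2.imwrite("pics/w1.png",p[:,:,::-1])
print(tip_of("wrist","plunger")[:2],tip_of("wrist","pump_collar")[:2])
i=viewer.camera_info("wrist");T=i["T_tool_cam"]
u,v,P=cloud(d,i["intrinsics"],i["dist_coeffs"],Rt@T[:3,3]+ps,Rt@T[:3,:3]);c=p[v,u].astype(int)
b=(c[:,2]>c[:,0]+50)&(np.linalg.norm(P-head,axis=1)<.06); Q=P[b]
if b.sum(): print(b.sum(),Q.mean(0).round(4),"along",np.percentile((Q-head)@ax,[5,50,95]).round(4),"perp",((Q-head)@R[:,:2]).min(0).round(4),((Q-head)@R[:,:2]).max(0).round(4))
E
```

```text
[0.53301579 0.03274624 0.172     ]
1 [[-0.8, -0.12, 0.6, 2.18, 0.18, 0.73, 1.31], [-0.57, 0.17, 0.47, 2.22, -0.12, 0.43, 1.59], [-0.47, 0.25, 0.37, 2.21, -0.17, 0.35, 1.64]]
1 [[-0.84, -0.13, 0.64, 2.18, 0.19, 0.73, -0.27], [-0.69, 0.18, 0.61, 2.22, -0.19, 0.43, 0.09], [-0.64, 0.26, 0.58, 2.22, -0.34, 0.36, 0.23]]
-1 [[-0.72, -0.11, 0.53, 2.17, 0.16, 0.72, -1.81], [-0.8, 0.19, 0.73, 2.23, -0.25, 0.43, -1.41], [-0.83, 0.3, 0.8, 2.23, -0.54, 0.39, -1.15]]
-1 [[-0.67, -0.11, 0.49, 2.17, 0.15, 0.72, 2.91], [0.93, 0.52, -1.3, 2.14, 0.97, 0.71, 2.22], [-1.19, 0.6, 1.36, 2.25, -1.13, 0.68, -2.18]]
[[-0.042  0.939  0.342]
 [ 0.999  0.039  0.014]
 [ 0.     0.342 -0.94 ]]
5.325 [0.49216485 0.03150308 0.28477349] [ 0.25786709 -0.39254837  0.35025525] 0.00024680014232197466
[{'at': [0.532, 0.0327, 0.1658], 'score': 0.67}] []
2905 [0.5343 0.032  0.1714] along [-0.0003  0.0009  0.0023] perp [-0.0246 -0.0211] [0.0208 0.0233]
```

```bash
python3 - <<'E'
from h import *
R=np.load("Rp.npy"); env.movel(head-.012*ax,R,rate=.1); env.pause(.2)
f0=np.array(env.sense()["wrist_force"])
def F():
    s=env.sense(); return -(np.array(s["wrist_force"])-f0)@ax, (np.array(s["ee_pos"])-head)@ax*1e3, s["t"]
log=[];k=-.006;ok=False
while k<.036:
    env.movel(head+k*ax,R,rate=.02); env.pause(.06)
    f,x,t=F(); log.append((x,f)); print(f"{k*1e3:.1f} {x:.2f} {f:.2f} {t:.2f}")
    if f>19: break
    # spring reference: median force 3..6 mm back up the stroke
    back=[b for a,b in log if x-8<a<x-4]
    if x>8 and back and f-np.median(back)>8.5: ok=True;break
    k+=.001
print("seated",ok)
for _ in range(6): env.pause(.2); print(np.round(F(),2))
env.movel(head-.015*ax,R,rate=.06); env.pause(.3); print(np.round(F(),2))
env.movel(head-.12*ax,R,rate=.15)
print(search_frame("top","plunger") if False else "")
p,d=viewer.read_camera("wrist"); s=env.sense()
print(tip_of("wrist","plunger")[:1])
ps,Rt=np.array(s["ee_pos"]),np.array(s["tcp_rot"])
i=viewer.camera_info("wrist");T=i["T_tool_cam"]
u,v,P=cloud(d,i["intrinsics"],i["dist_coeffs"],Rt@T[:3,3]+ps,Rt@T[:3,:3]);c=p[v,u].astype(int)
b=(c[:,2]>c[:,0]+50)&(np.linalg.norm(P-head,axis=1)<.06); Q=P[b]
print(b.sum(),"along",np.percentile((Q-head)@ax,[5,50,95]).round(4),s["t"])
E
```

```text
-6.0 -5.92 0.73 7.42
-5.0 -5.00 0.05 7.72
-4.0 -3.98 1.23 8.03
-3.0 -2.97 1.11 8.34
-2.0 -1.98 -0.63 8.65
-1.0 -0.97 0.16 8.96
0.0 0.02 1.19 9.27
1.0 0.96 3.53 9.57
2.0 2.00 3.57 9.88
3.0 3.04 2.68 10.19
4.0 4.02 4.61 10.50
5.0 5.01 3.01 10.81
6.0 6.03 3.60 11.12
7.0 7.03 4.57 11.43
8.0 8.03 4.47 11.73
9.0 9.04 4.66 12.04
10.0 10.03 4.71 12.35
11.0 11.03 4.83 12.66
12.0 12.02 5.16 12.97
13.0 13.04 4.82 13.28
14.0 14.03 5.03 13.58
15.0 15.02 4.99 13.89
16.0 16.03 6.05 14.20
17.0 17.03 4.04 14.51
18.0 18.00 5.96 14.82
19.0 18.96 5.63 15.12
20.0 19.98 5.90 15.43
21.0 20.97 6.62 15.74
22.0 21.97 6.71 16.05
23.0 22.96 7.59 16.36
24.0 23.86 8.88 16.67
25.0 24.74 10.97 16.98
26.0 25.61 13.55 17.28
27.0 26.49 16.81 17.59
seated True
[15.55 26.46 17.79]
[16.21 26.47 17.99]
[15.93 26.46 18.19]
[15.88 26.46 18.39]
[15.53 26.45 18.59]
[16.24 26.45 18.79]
[  0.61 -14.79  19.94]

[{'at': [0.5351, 0.0316, 0.1671], 'score': 0.64}]
2920 along [-0.0001  0.0011  0.0026] 20.8417
```

The press seated at about 9 N over the spring for 1.2 s, and the head has risen back. Next, the door.

```bash
cat > door.py <<'E'
from h import *
H=W([.115,-.1,0]); Z=.075
def pose(th,c,s,r=.168,z=Z):
    a=yaw+th; D=np.array([[np.cos(a),-np.sin(a),0],[np.sin(a),np.cos(a),0],[0,0,1.]])
    x=-s*D[:,1]; zz=np.array([0,0,-1.]); p=H+D@np.array([-r,-c,0]); p[2]=z
    return p,np.c_[x,np.cross(zz,x),zz],D[:,1]
E
python3 - <<'E'
from door import *
q0=np.array(env.sense()["joint_positions"]);best=None
for s in(1,-1):
    qs=[solver.inverse_kinematics(*pose(th,c,s,z=z)[:2]) for th,c,z in((.62,.06,.25),(.62,.06,Z),(.3,.02,Z),(-.03,.02,Z))]
    print(s,[None if q is None else np.round(q,2).tolist() for q in qs])
    if all(q is not None for q in qs):
        k=abs(np.array(qs[0])-q0).max()
        if best is None or k<best[0]: best=(k,s)
s=best[1];open("s.txt","w").write(str(s))
p,R,n=pose(.62,.06,s,z=.25)
env.reach(p,R); env.movel(pose(.62,.06,s)[0],R,rate=.15); env.pause(.15)
S=env.sense();f0=np.array(S["wrist_force"]);np.save("f0.npy",f0);print(s,S["t"],S["ee_pos"],f0)
for c in np.arange(.05,.005,-.003):
    p,R,n=pose(.62,c,s); env.movel(p,R,rate=.05)
    S=env.sense();f=-(np.array(S["wrist_force"])-f0)@n; print(f"{c:.3f} {f:.2f} {S['t']:.2f}")
    if f>2.5:break
open("c.txt","w").write(str(c))
pic,d=viewer.read_camera("scene");cv2.imwrite("pics/s2.png",pic[:,:,::-1])
E
```

```text
1 [[-0.32, 0.46, 0.85, 1.7, -0.38, 1.15, -1.85], [-0.31, 0.73, 0.86, 1.84, -0.69, 0.9, -1.6], [-0.35, 0.55, 0.7, 2.02, -0.52, 0.75, -2.13], [-0.83, 0.92, 1.34, 2.1, -1.07, 1.09, -2.06]]
-1 [[-0.49, 0.58, 1.14, 1.71, -0.56, 1.22, 1.46], [-0.32, 0.74, 0.88, 1.84, -0.71, 0.91, 1.56], [-0.48, 0.63, 0.89, 2.03, -0.68, 0.81, 1.15], [-0.51, 0.53, 0.77, 2.09, -0.55, 0.73, 0.63]]
1 23.7583 [ 0.57497167 -0.21228204  0.07582328] [ 0.59151334 -0.02896529 -0.33719982]
0.050 0.72 24.11
0.047 -0.10 24.36
0.044 0.16 24.61
0.041 -1.00 24.86
0.038 0.18 25.11
0.035 -0.26 25.36
0.032 -0.84 25.61
0.029 0.14 25.86
0.026 -0.27 26.11
0.023 -1.06 26.36
0.020 -0.22 26.61
0.017 -0.27 26.86
0.014 0.40 27.11
0.011 0.48 27.36
0.008 -0.48 27.61
0.005 0.52 27.86
```

View pics/s2.png

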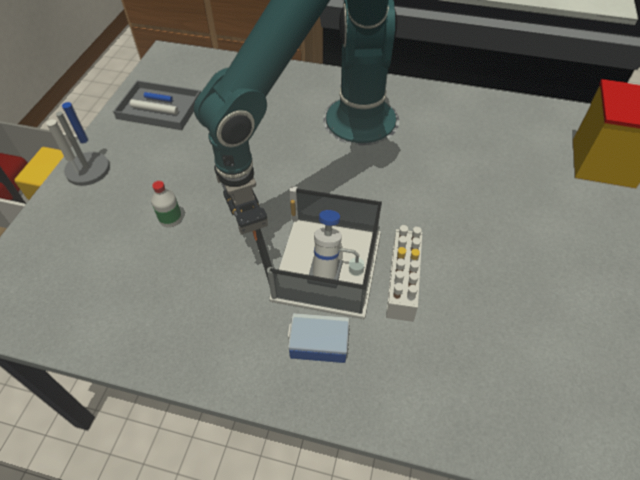

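The view shows the fingers on the pad at (250,235), with the door already following and offering no measurable resistance. I'll sweep it shut.

```bash
python3 - <<'E'
from door import *
s=int(open("s.txt").read());f0=np.load("f0.npy");c=.016
def go(th,rate):
    p,R,n=pose(th,c,s); env.movel(p,R,rate=rate); S=env.sense()
    a=(np.array(S["ee_pos"])-H)@n
    f=-(np.array(S["wrist_force"])-f0)@n; print(f"{th:.3f} n={a*1e3:.1f} f={f:.2f} t={S['t']:.2f}"); return f
for th in(.5,.4,.3,.2,.13): go(th,.06)
th=.11;pk=0
while th>-.1:
    f=go(th,.04)
    if f>22: break
    th-=.015
env.pause(.2)
pic,d=viewer.read_camera("top");cv2.imwrite("pics/t3.png",pic[120:400,200:520,::-1])
print(th,env.sense()["wrist_force"]-f0,tip_of("top","door_pad")[:1])
E
```

```text
0.500 n=-15.9 f=0.01 t=28.22
0.400 n=-16.3 f=-0.04 t=28.65
0.300 n=-16.4 f=0.64 t=29.08
0.200 n=-16.4 f=0.54 t=29.52
0.130 n=-16.3 f=-0.44 t=29.87
0.110 n=-16.2 f=0.37 t=30.12
0.095 n=-17.6 f=5.13 t=30.37
0.080 n=-19.9 f=11.30 t=30.62
0.065 n=-22.3 f=15.85 t=30.87
0.050 n=-20.8 f=12.03 t=31.12
0.035 n=-16.5 f=1.50 t=31.37
0.020 n=-16.8 f=4.84 t=31.62
0.005 n=-19.2 f=10.81 t=31.87
-0.010 n=-21.7 f=16.67 t=32.12
-0.025 n=-24.3 f=21.88 t=32.37
-0.040 n=-27.1 f=29.08 t=32.62
-0.039999999999999994 [  3.60894679 -29.25511196  -9.45759406] []
```

View pics/t3.png

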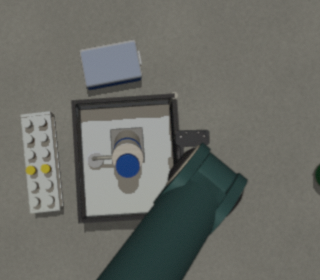

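The forces show the catch peak (16 N), the snap (1.5 N) and then the hard stop. In the view the door lies in line at (177,135). I'll back off and verify.

```bash
python3 - <<'E'
from door import *
s=int(open("s.txt").read())
p,R,n=pose(0,.07,s); env.movel(p,R,rate=.12)
p[2]=.28; env.movel(p,R,rate=.2)
env.movel(p+np.array([-.13,-.10,.05]),R,rate=.2); env.pause(.3)
for c in("top","scene"):
    pic,d=viewer.read_camera(c);cv2.imwrite(f"pics/{c}4.png",pic[:,:,::-1])
    for k in("plunger","door_pad","tube_rack","reagent_bottle","tip_box"): print(c,k,[np.round(r["at"],4).tolist() for r in tip_of(c,k)[:1]])
    i=viewer.camera_info(c);u,v,P=cloud(d,i["intrinsics"],i["dist_coeffs"],i["eye"],i["rotation"])
    L=(P-Os)@Rs; D=L[(L[:,2]>.112)&(L[:,2]<.135)&(abs(L[:,1]+.1)<.03)&(abs(L[:,0])<.09)][:,:2]
    if len(D)>8: l=cv2.fitLine(D.astype(np.float32),cv2.DIST_HUBER,0,.01,.01).ravel(); print("door",len(D),l.round(4))
S=env.sense();print(S["t"],S["wrist_force"])
E
```

```text
top plunger [[0.5365, 0.0266, 0.1742]]
top door_pad [[0.508, -0.0768, 0.089]]
top tube_rack [[0.5502, 0.2127, 0.0021]]
top reagent_bottle [[0.507, -0.3937, -0.0]]
top tip_box [[0.7554, 0.068, 0.0007]]
door 535 [ 1.      0.0093  0.0042 -0.0994]
scene plunger [[0.5399, 0.0331, 0.1721]]
scene door_pad [[0.508, -0.0765, 0.0897]]
scene tube_rack [[0.5519, 0.217, -0.0013]]
scene reagent_bottle [[0.5076, -0.3994, 0.0005]]
scene tip_box [[0.7539, 0.06, -0.0]]
door 362 [ 1.      0.0054 -0.0232 -0.1011]
36.6917 [-0.04395951  0.29803215  0.14323222]
```

View pics/top4.png

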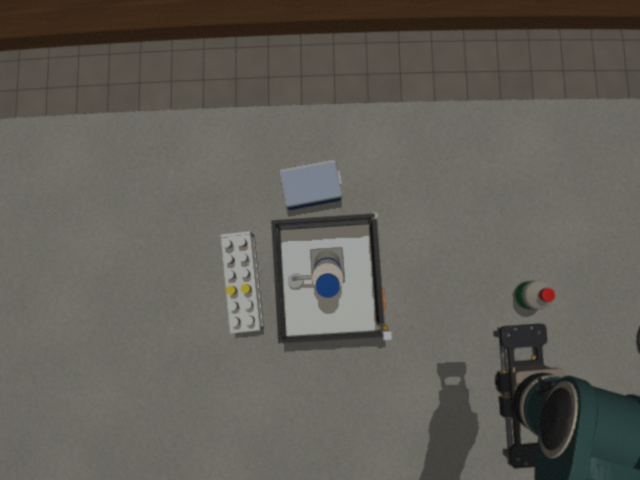

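The door is flush at (380,270), the plunger head is up at (328,285), the bystanders have not moved and the arm is clear.

```bash
python3 -c "
from station import workorder; print(workorder.finish_job())"
```

```text
the job is handed in; nothing more can be done
None
```

I handed the job in at about 37 s of the 51 s allowed; no verdict came back. The plunger was seated at about 9 N over its spring, held 1.2 s and rose fully; the door is shut past its catch (within about 0.01 rad by camera), and the rack, bottle and tip box have not moved.

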